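Put the lemon away in the latched keeper box

TASK

Put the lemon from the worktop away in the white keeper box: swing the front latch forward off the lid, open the lid until it stands upright, and lay the lemon inside. Then close the lid again, pressing it fully home, and swing the latch back up over it until it is fully shut. Do not push the lime, the salt shaker, the candle jar or the tumbler out of their places.

Things in the scene. Friction and masses are not known exactly. Their poses are not given: they have to be found in the camera images.
- keeper: white box fixed to the worktop, 130 mm deep (its x) by 180 mm wide (its y) by 100 mm high, walls and floor 5 mm, open at the top under the lid. Origin: centre of its underside. Its -x side is the front with the latch (towards the robot, turned by its yaw), +x the rear with the lid hinge.
- lid (a joint): angle of the light wooden lid (130 x 180 x 12 mm), rad: 0 lies shut on the box (top face 112.5 mm above the worktop), grows as its front edge rises and swings to the rear, 1.57 stands upright, stop at 1.8. The hinge is stiff (0.45 N m): the lid stays at any angle, it never falls, so press it down until it stops. About 7 N at the handle.
- lid_hinge (a point): point on the lid's hinge line (box y direction), at the middle of the rear upper rim of the box, level with the lid's underside. The lid's front edge is 130 mm from it.
- lid_handle (a point): middle of the round dark bar handle on top of the lid: bar 10 mm thick, 90 mm long along box y, its axis 32 mm above the lid's top face and 70 mm in front of the hinge line. Turns with the lid; free space under the bar.
- latch (a joint): angle of the steel latch lever at the middle of the box front, rad: 0 is fully shut (upright, its nose 11 mm over the lid's front edge, 1.5 mm above a shut lid, locking it); grows as the lever swings forward and down; stop at 0.75; clear of the lid from 0.35. Stays where it is left (0.08 N m, 1.5 N at the tab). It cannot shut over a lid that stands more than about 4 mm proud.
- latch_hinge (a point): point on the latch's hinge line (box y direction), in the middle, 8 mm in front of the box's front wall, 78 mm above the worktop.
- latch_tab (a point): middle of the red roll (10 mm thick, 48 mm long along box y) at the free end of the latch, 66 mm from its hinge line; shut it stands 144 mm above the worktop, 31 mm above the lid. Below it a plate 5 mm thick, 44 mm wide, with the nose reaching back over the lid; the nose's top is 7 mm above the lid, 11 mm while it swings. From the roll 57 mm are free to the handle.
- lemon: yellow lemon on the worktop, 71 mm long (its x), 53 mm wide (its y), 51 mm high, about 85 g. Origin: centre of its underside at the start (turns with it when it rolls).
- lemon_center (a point): centre of the lemon, 25.5 mm above its origin.
- lime: green lime on the worktop, 48 x 44 x 45 mm, loose, to be left in place. Origin: centre of its underside. The lemon, the lime and the salt shaker stand in a row in changing order.
- salt: salt shaker with a grey top, 44 mm thick, 90 mm high, loose, to be left in place. Origin: centre of its underside.
- candle_jar: pink candle in a glass, 76 mm thick, 90 mm high, loose, left of the box, to be left in place.
- tumbler: clear drinking glass, 81 mm thick, 91 mm high, loose, left behind the box, to be left in place.
Things that resemble listed ones, but are neither listed nor needed, are in the scene too. Leave any blue look-alike of the lemon alone.

How it is judged:
By the outcome, as a careful person would: the job done as asked, in the order asked, and still so for the second after the job is handed in, with the robot touching nothing.
It also fails if it takes over 72 s, if anything falls off the work surface, if the arm or the gripper's body presses on something with over 40 N, if the wrist force passes 120 N, or if a joint passes its speed limit or range.

ROBOT

A 6-joint arm with a two-finger parallel gripper is mounted at the origin on the work surface; the furniture and walls round the work are solid. World frame = base frame: x ahead of the robot, y to its left, z up, the work surface at z = 0. Lengths are in mm, angles in rad, forces in N, time in s.
With the tool pointing down it reaches from about 275 to 1000 mm from the base axis. Payload 8.4 kg.
Tool frame: the origin (TCP) lies on the centre line of the jaws, within the pads' length; the fingertips stand 25 mm ahead of it and the grasp point (between the pads) lies 6 mm ahead of it; z points along the fingers, y is the line along which they close (so a half turn about z gives the same grasp; the last joint's range is limited). The gripper opens to 85 mm and grips with 20 to 120 N. Pads are 22 mm wide; open, the fingers measure 114 mm over their backs; the gripper's body (76 mm by 85 mm) begins 54 mm behind the grasp point. The pads swing forward as they close: fully open they stand 13 mm farther back than shut.
Start: joints at [-1.316, 0.353, 1.633, -0, 1.155, -0.002], TCP at [158.74, -604.508, 256.281] pointing down, gripper open.
Joint ranges: [-2.63, 2.63], [-0.92, 2.1], [0.06, 2.66], [-1.3, 4.44], [0, 2.69], [-3.02, 3.02]. Speed limits (rad/s): [2.22, 2.22, 2.79, 3.14, 3.14, 3.14].

INTERFACE

Orientations are given as [roll, pitch, yaw] about the fixed x, y, z axes, in that order (R = Rz(yaw) Ry(pitch) Rx(roll)).
In Python, from rig import r gives the robot as it stands.
- The arm moves only by the shell command python3 -m jog 'ROWS' [FORCE]. ROWS is JSON, a list of rows, each a list of 3 entries, a list of its own where there are three numbers: the turn, a rotation vector about the tool's x, y, z in rad, then the shift along the tool's x, y, z in m, then the opening, from -1 (shut) to 1 (fully open). In form: [[[rx, ry, rz], [x, y, z], gripper], ...]. A call has 1 to 12 rows; each row shifts and turns the commanded pose from where the row before left it, along the tool's axes as they then stand; what a row does not reach is not made up. A row lasts 1/10 s, in which the tool goes at most 50 mm and 8.59 degrees, less where a joint would pass 70% of its speed; a pose out of reach is approached as far as the arm can. A call with a gripper value outside its range is refused whole. The fingers move at their own pace and stop on an object; FORCE is the grip in N (left out, the last holds). Time passes only in rows, so rows that do not move let the fingers close. It gives the time, the measured TCP pose, the force, the opening and the grip force at its end, in the units of the state.
- r.sense(): the state, without advancing time (a new reading comes with each control period).
- r.grab_frame(name): name is "scene" or "top"; returns the picture (480x640x3 uint8, red, green, blue); there is no depth.
- r.camera_params(name): a dict with "fx", "fy", "cx", "cy" (pixels), "rvec" (rotation vector, rad) and "tvec" (3), from world to camera coordinates, as OpenCV has them. Camera axes: x right, y down, z forward; pixel columns grow to the right and rows downward; lengths in mm; the calibration is good to about 2 mm. A picture is of the moment at which its call begins. camera_params takes no time and is no camera call.
- r.sign_off(): hands the job in; it is judged then, once.
The state is a dict: "clock": time; "qpos": joint angles; "qvel": joint speeds; "joint_efforts": joint torques, N m; "eef_pos": TCP position; "tcp_rot": TCP orientation; "contact_force": force on the tool from outside, world axes, zero at the start; "wrist_torque": the same for the moment, N m; "opening": opening from 0.0 (shut) to 1.0 (fully open); "grasp_force": force on a finger pad.
Only numpy, scipy, OpenCV 4.12 (cv2) and the standard library are available. Lean on these libraries where they do the work, as an engineer would, in place of code of your own. Each camera call takes 0.05 s, during which the arm holds its last target. There are 200 camera calls.

## Working session

There is one attempt and no reset: what is moved stays moved. The work goes in short steps, Python scripts to look and compute and a shell command to move; the robot and the scene stay as the last step left them, time stands still between calls to the robot, and variables do not carry over. Pictures are saved under pics/ and viewed, at most 10 in all, crops included, and the job is handed in when it is done.

```bash
ls; mkdir -p pics; python3 - <<'E'
from rig import r
import cv2
for n in("scene","top"):
    f=r.grab_frame(n); cv2.imwrite(f"pics/{n}0.png",f[:,:,::-1]); print(r.camera_params(n))
s=r.sense();print(s)
E
```

```text
pics
{'fx': 478.38435992936843, 'fy': 478.38435992936843, 'cx': 316.27941598303676, 'cy': 236.28444512248663, 'rvec': array([ 2.31941148,  1.30942189, -0.3533611 ]), 'tvec': array([-322.54856683, -295.79032865, 1398.42977632])}
{'fx': 610.7226609416185, 'fy': 610.7226609416185, 'cx': 323.6830105656277, 'cy': 246.72181173435334, 'rvec': array([ 2.12574187, -2.15524938,  0.16851534]), 'tvec': array([  83.954791  ,  500.22183886, 1763.75868758])}
{'clock': 0.1, 'qpos': array([-1.31642040e+00,  3.53608688e-01,  1.63406501e+00, -4.36246945e-05,
        1.15517065e+00, -2.40160656e-03]), 'qvel': array([-0.00030535, -0.00170128, -0.00294576, -0.00116266,  0.00034227,
       -0.00011519]), 'joint_efforts': array([ 7.95432925e-05, -6.06357765e+01, -3.42819142e+01,  6.98968051e-05,
        4.01785699e-03,  1.57861564e-05]), 'eef_pos': array([ 158.6165031 , -604.13328954,  255.61586775]), 'tcp_rot': array([-3.14034087e+00,  3.68823988e-05,  2.56795196e-01]), 'contact_force': array([-0.59089175, -0.11745689,  0.58995171]), 'wrist_torque': array([-0.01831625,  0.01033363,  0.0030222 ]), 'grasp_force': 0.0, 'opening': 1.0027911406237828}
```

View pics/scene0.png

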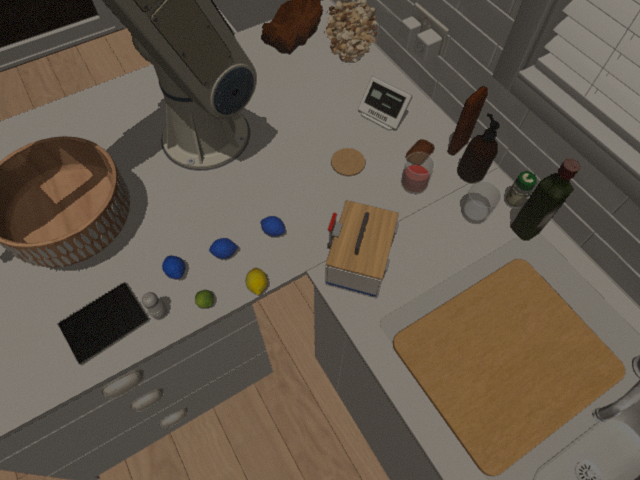

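View pics/top0.png

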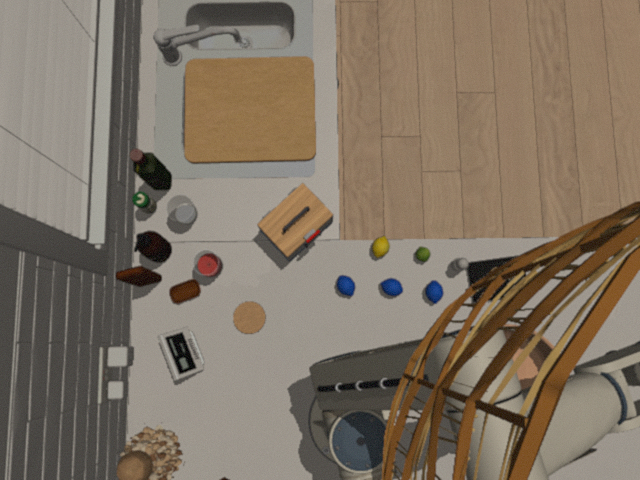

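The scene image shows the box at about (362,245), the red tab at (333,223) and the lemon at (257,281). In the top image they are at (296,222), (313,237) and (381,247). I'll enlarge both for precise points.

```bash
python3 - <<'E'
import cv2,numpy as np
a=cv2.imread("pics/scene0.png")[190:300,310:410]; b=cv2.imread("pics/top0.png")[175:265,250:340]
A=cv2.resize(a,(400,440),interpolation=2); B=cv2.resize(b,(400,400),interpolation=2)
o=np.zeros((440,800,3),np.uint8);o[:,:400]=A;o[:400,400:]=B;o=cv2.convertScaleAbs(o,alpha=1.3);cv2.imwrite("pics/crop.png",o)
for n in("scene","top"):
    im=cv2.imread(f"pics/{n}0.png");h=cv2.cvtColor(im,cv2.COLOR_BGR2HSV)
    for nm,lo,hi in(("yellow",(22,150,90),(32,255,255)),("green",(33,120,50),(60,255,255)),("red",(0,180,110),(6,255,255))):
        m=cv2.inRange(h,lo,hi);k,l,st,c=cv2.connectedComponentsWithStats(m)
        for i in range(1,k):
            if st[i,4]>25:
                ys,xs=np.where(l==i);e=cv2.minAreaRect(np.c_[xs,ys].astype(np.float32));w,v=np.linalg.eigh(np.cov(xs,ys));print(n,nm,st[i],c[i],e,v[:,1],np.sqrt(w)*4)
E
```

```text
scene yellow [246 268  21  27 393] [255.85496183 280.72264631] ((255.70004272460938, 280.6000061035156), (20.57182502746582, 22.807893753051758), 26.56505012512207) [0.11576827 0.99327625] [19.98225824 25.24240075]
scene green [195 290  18  18 242] [203.66115702 298.84710744] ((203.5882568359375, 298.85296630859375), (16.97749137878418, 16.73495864868164), 75.96376037597656) [0.23779356 0.97131572] [17.31669593 17.9640891 ]
scene red [329 213   7  17  45] [331.93333333 221.26666667] ((331.95001220703125, 221.1500244140625), (2.52982234954834, 16.76007080078125), 18.43494987487793) [-0.30107749  0.95359968] [ 3.06348351 19.96170369]
top yellow [373 236  16  21 241] [380.39834025 246.25726141] ((380.4000244140625, 246.20001220703125), (17.708751678466797, 15.811387062072754), 71.56504821777344) [-0.3178137   0.94815318] [15.12076272 20.56250171]
top green [416 248  13  13 130] [422.45384615 253.89230769] ((422.0, 254.0), (12.0, 12.0), 90.0) [-0.0070024   0.99997548] [12.70887404 13.151458  ]
top red [306 230  14  12  39] [312.79487179 235.61538462] ((312.5000305175781, 236.00003051757812), (2.1213197708129883, 16.26345443725586), 45.0) [-0.73904146  0.67365994] [ 2.81307565 19.66878833]
```

View pics/crop.png

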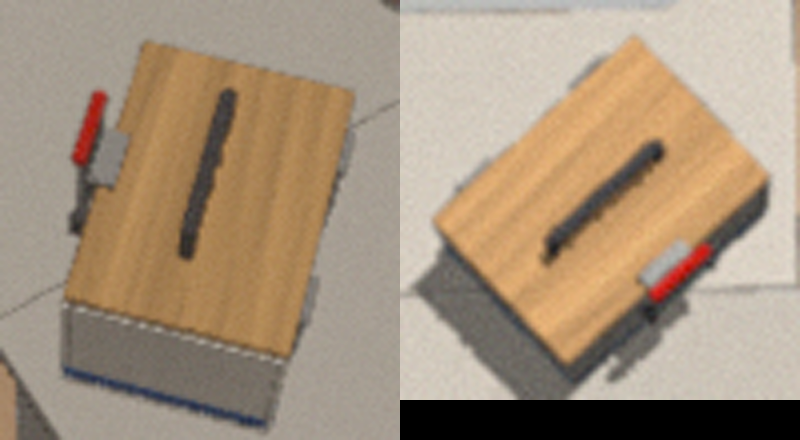

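The crop shows the lid, the dark handle bar and the red latch roll clearly in both views. Lid corners in crop pixels are scene FL (145,40), RL (355,92), RR (285,358), FR (65,300) and top FL (570,362), RL (435,220), RR (635,35), FR (770,180). I'll fit the box pose to these.

```bash
cat > h.py <<'E'
import numpy as np,cv2
from scipy.optimize import least_squares
from scipy.spatial.transform import Rotation as R
from rig import r
C={n:r.camera_params(n) for n in("scene","top")}
def proj(n,P):
    c=C[n];K=np.array([[c['fx'],0,c['cx']],[0,c['fy'],c['cy']],[0,0,1]])
    return cv2.projectPoints(np.array(P,float).reshape(-1,3),c['rvec'],c['tvec'],K,None)[0].reshape(-1,2)
def tri(ps,pt):
    f=lambda X:np.r_[proj('scene',X)[0]-ps,proj('top',X)[0]-pt]
    s=least_squares(f,[500,-200,50.],x_scale=100);return s.x,s.fun
def atz(n,p,z):
    return least_squares(lambda X:proj(n,[X[0],X[1],z])[0]-p,[500,-200.],x_scale=100).x
E
python3 - <<'E'
from h import *
S=np.array([[145,40],[355,92],[285,358],[65,300],[228,93],[187,255]])/4+[310,190]-.4
T=(np.array([[570,362],[435,220],[635,35],[770,180],[552,248],[657,150]])-[400,0])*90/400+[250,175]-.4
S=np.vstack([S,[331.93,221.27]]);T=np.vstack([T,[312.79,235.6]])
def model(q):
    L=np.array([[-65,90,112.5],[65,90,112.5],[65,-90,112.5],[-65,-90,112.5],[-5,45,144.5],[-5,-45,144.5],[-73,0,145]])
    return L@R.from_euler('z',q[2]).as_matrix().T+[q[0],q[1],0]
f=lambda q:np.r_[proj('scene',model(q))-S,proj('top',model(q))-T].ravel()
best=min((least_squares(f,[500,-100,y],x_scale=[100,100,1]) for y in(-1,-.3,.5,1)),key=lambda s:s.cost)
print(best.x,best.cost);print(best.fun.reshape(-1,2).round(1))
for i,m in enumerate(S): print(model(best.x)[i].round(1),tri(S[i],T[i])[0].round(1))
for nm,a,b in(("lemon",[255.85,280.7],[380.4,246.26]),("lime",[203.66,298.85],[422.45,253.9])):print(nm,tri(a,b),atz('scene',a,25),atz('top',b,25))
p=np.array([380.4,246.26]);v=np.array([-.318,.948])*8
d=atz('top',p+v,25)-atz('top',p-v,25);print("axis top",np.arctan2(d[1],d[0]))
p=np.array([255.85,280.7]);v=np.array([.116,.993])*8
d=atz('scene',p+v,25)-atz('scene',p-v,25);print("axis scene",np.arctan2(d[1],d[0]))
print("salt",atz('top',[458,264],90),atz('scene',[149,299],90))
print("jar",atz('top',[207,265],90),"tumbler",atz('top',[181,209],90), 'jar',atz('scene',[418,165],90))
s=r.sense();print(R.from_euler('xyz',s['tcp_rot']).as_matrix().round(3))
E
```

```text
[572.30510007 155.75466467   0.73962495] 34.30484150232415
[[-0.6 -0.2]
 [ 0.2 -0.3]
 [ 1.  -0.2]
 [-1.4 -0.9]
 [-0.2  0.4]
 [ 0.4 -6.9]
 [ 0.4  0.8]
 [ 0.1  0.3]
 [-0.4 -0.7]
 [ 0.9 -1.1]
 [ 1.5 -1.5]
 [ 0.8 -2.1]
 [ 0.8 -1.6]
 [ 0.2 -0.7]]
[463.6 178.4 112.5] [464.7 179.1 112.5]
[559.7 266.1 112.5] [558.6 265.9 109.9]
[681.  133.1 112.5] [678.6 134.3 105.9]
[584.9  45.5 112.5] [583.4  49.9 100.9]
[538.3 185.6 144.5] [534.1 189.1 137.8]
[598.9 119.1 144.5] [600.5 120.8 113.5]
[518.4 106.6 145. ] [516.3 107.  145.2]
lemon (array([502.24712494, -92.94513052,  24.85460475]), array([ 0.32616657, -0.05359431,  0.39636756,  0.1267339 ])) [502.03841141 -93.69077267] [502.62232131 -91.76247379]
lime (array([ 478.28521639, -218.31078879,   20.02133325]), array([ 0.39414052, -0.0756489 ,  0.50797886,  0.11303385])) [ 480.41267659 -219.16549229] [ 477.93322194 -215.98857976]
axis top 2.7949210606446515
axis scene -0.37429528438790294
salt [ 438.10237125 -305.59550548] [ 450.77821352 -321.30114669]
jar [445.10787277 410.91336231] tumbler [609.60554162 488.81094589] jar [458.04009182 405.59436764]
[[ 0.967  0.254 -0.   ]
 [ 0.254 -0.967  0.001]
 [-0.    -0.001 -1.   ]]
```

```bash
cat >> h.py <<'E'
BOX=[572.3,155.7,.7396]
def loc(p):   # world->box
    d=np.array(p[:2])-BOX[:2];c,s=np.cos(BOX[2]),np.sin(BOX[2]);return np.array([c*d[0]+s*d[1],-s*d[0]+c*d[1],p[2]])
def wor(l):
    c,s=np.cos(BOX[2]),np.sin(BOX[2]);return np.array([BOX[0]+c*l[0]-s*l[1],BOX[1]+s*l[0]+c*l[1],l[2]])
def st():
    s=r.sense();return s,s['eef_pos'],R.from_euler('xyz',s['tcp_rot'])
def go(*targets,box=True):   # tool-axis shifts (m) between successive TCP targets, current attitude
    s,p,Q=st();M=Q.as_matrix()
    print('now loc',loc(p).round(1),'world',p.round(1),'rpy',s['tcp_rot'].round(3),'yaw-box',round(s['tcp_rot'][2]-BOX[2],3),'F',s['contact_force'].round(1),'open',round(s['opening'],2),'clock',s['clock'])
    for t in targets:
        w=wor(t) if box else np.array(t,float)
        print(t,'->',(M.T@(w-p)/1000).round(4));p=w
E
python3 - <<'E'
from h import *
import h
S=np.array([[145,40],[355,92],[285,358],[65,300]])/4+[310,190]-.4
T=(np.array([[570,362],[435,220],[635,35],[770,180]])-[400,0])*90/400+[250,175]-.4
S=np.vstack([S,[331.93,221.27]]);T=np.vstack([T,[312.79,235.6]])
def model(q):
    L=np.array([[-65,90,112.5],[65,90,112.5],[65,-90,112.5],[-65,-90,112.5],[-73,0,145]])
    return L@R.from_euler('z',q[2]).as_matrix().T+[q[0],q[1],0]
f=lambda q:np.r_[proj('scene',model(q))-S,proj('top',model(q))-T].ravel()
b=least_squares(f,[570,155,.74],x_scale=[100,100,1],loss='soft_l1');print(b.x,b.cost)
for n,D in(('scene',S),('top',T)):
    b2=least_squares(lambda q:(proj(n,model(q))-D).ravel(),b.x,x_scale=[100,100,1],loss='soft_l1');print(n,b2.x,b2.cost)
print('basket',tri(np.array([60,185.]),np.array([560,390.])))
print('tcp px',proj('scene',[158,-604,256]),proj('top',[158,-604,256]))
go((400,-150,260),(*wor((-40,0,260)),),box=False)
E
```

```text
[571.57909048 156.13845062   0.73686561] 4.676376655092925
scene [572.66102689 155.45423556   0.73524268] 1.901236174326753
top [570.12253974 156.98544343   0.74128092] 1.7219479814810406
basket (array([  89.48772374, -451.39948691,  148.95657672]), array([-28.28532152,   7.47406857, -36.39454393,  -0.08758562]))
tcp px [[-64.35213275 217.8904625 ]] [[596.19818959 364.40471736]]
now loc [-817.7 -282.5  255.6] world [ 158.6 -604.1  255.6] rpy [-3.14   0.     0.257] yaw-box -0.483 F [-0.6 -0.1  0.6] open 1.0 clock 0.1
(400, -150, 260) -> [ 0.3488 -0.3779 -0.0039]
(np.float64(542.7504714076174), np.float64(128.74030118922008), np.float64(260.0)) -> [ 0.2089 -0.2333  0.0003]
```

```bash
sed -i 's/^BOX=.*/BOX=[571.7,156.0,.738]/' h.py; python3 - <<'E'
from h import *
for z in(50,300,600,900):
    w=atz('scene',np.array([60,185.]),z);print(z,w,proj('top',[*w,z]))
for n in C:
    c=C[n];print(n,-R.from_rotvec(c['rvec']).as_matrix().T@c['tvec'])
E
```

```text
50 [   6.40937631 -407.49175292] [[498.52202752 417.73438554]]
300 [ 248.56001381 -360.23126628] [[502.29932533 329.05502486]]
600 [ 539.14077881 -303.51868231] [[508.4951425  183.59625153]]
900 [ 829.7215438  -246.80609833] [[517.7913122  -34.64928485]]
scene [ 986.41660938 -216.22395686 1061.77436822]
top [ 220.90403919   80.68001233 1820.11184934]
```

```bash
python3 -m jog '[[[0,0,0],[0.029,-0.0315,-0.002],-1],[[0,0,0],[0.029,-0.0315,-0.002],-1],[[0,0,0],[0.029,-0.0315,-0.002],-1],[[0,0,0],[0.029,-0.0315,-0.002],-1],[[0,0,0],[0.029,-0.0315,-0.002],-1],[[0,0,0],[0.029,-0.0315,-0.002],-1],[[0,0,0],[0.029,-0.0315,-0.002],-1],[[0,0,0],[0.029,-0.0315,-0.002],-1],[[0,0,0],[0.029,-0.0315,-0.002],-1],[[0,0,0],[0.029,-0.0315,-0.002],-1],[[0,0,0],[0.029,-0.0315,-0.002],-1],[[0,0,0],[0.029,-0.0315,-0.002],-1]]' 40; python3 -c "
from h import *
go((-33,0,280));print(st()[0]['qpos'])"
```

```text
clock: 1.3
eef_pos: [399.6, -148.8, 280.4]
tcp_rot: [3.142, -0.0, 0.257]
contact_force: [1.3, -1.0, 0.2]
opening: -0.0
grasp_force: 0.0
now loc [-332.4 -109.7  280.4] world [ 399.6 -148.8  280.4] rpy [ 3.142 -0.     0.257] yaw-box -0.481 F [ 1.3 -1.   0.2] open -0.0 clock 1.3
(-33, 0, 280) -> [ 0.2145 -0.2359  0.0004]
[-3.59948743e-01  7.87872628e-03  2.00424521e+00 -3.25279829e-06
  1.12942062e+00  9.54208097e-01]
```

```bash
python3 -m jog '[[[0,0,0],[0.026,-0.0295,0],-1],[[0,0,0],[0.026,-0.0295,0],-1],[[0,0,0],[0.026,-0.0295,0],-1],[[0,0,0],[0.026,-0.0295,0],-1],[[0,0,0],[0.026,-0.0295,0],-1],[[0,0,0],[0.026,-0.0295,0],-1],[[0,0,0],[0.026,-0.0295,0],-1],[[0,0,0],[0.026,-0.0295,0],-1],[[0,0,-0.12],[0,0,0],-1],[[0,0,-0.12],[0,0,0],-1],[[0,0,-0.12],[0,0,0],-1],[[0,0,-0.12],[0,0,0],-1]]' 40; python3 -c "
from h import *
go((-39,0,280),(-39,0,155))"
```

```text
clock: 2.5
eef_pos: [540.3, 130.7, 279.8]
tcp_rot: [-3.141, 0.001, 0.742]
contact_force: [0.7, -0.2, 0.1]
opening: 0.001
grasp_force: 0.0
now loc [-40.3   2.4 279.8] world [540.3 130.7 279.8] rpy [-3.141e+00  1.000e-03  7.420e-01] yaw-box 0.004 F [ 0.7 -0.2  0.1] open 0.0 clock 2.5
(-39, 0, 280) -> [ 0.0012  0.0024 -0.0002]
(-39, 0, 155) -> [1.00e-04 1.00e-04 1.25e-01]
```

```bash
python3 -m jog '[[[0,0,0],[0.001,0.002,0.03],-1],[[0,0,0],[0,0,0.03],-1],[[0,0,0],[0,0,0.03],-1],[[0,0,0],[0,0,0.02],-1],[[0,0,0],[0,0,0.015],-1],[[0,0,0],[0,0,0],-1]]' 40; python3 -c "
from h import *
go((-95,0,150))
a=r.grab_frame('scene')[150:300,280:430,::-1];b=r.grab_frame('top')[170:270,240:340,::-1]
cv2.imwrite('pics/c1.png',np.hstack([cv2.resize(a,(400,400)),cv2.resize(b,(400,400))]))"
```

```text
clock: 3.1
eef_pos: [541.0, 129.4, 153.0]
tcp_rot: [-3.139, 0.004, 0.737]
contact_force: [0.6, -0.1, -0.3]
opening: 0.001
grasp_force: 0.0
now loc [-40.6   1.  153. ] world [541.  129.4 153. ] rpy [-3.139  0.004  0.737] yaw-box -0.001 F [ 0.6 -0.1 -0.3] open 0.0 clock 3.1
(-95, 0, 150) -> [-0.0544  0.001   0.0032]
```

View pics/c1.png

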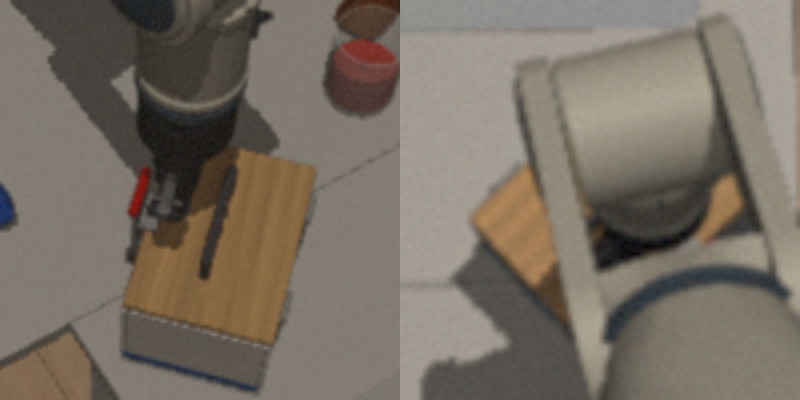

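The picture shows the closed fingers between the red roll (140,190) and the handle (220,220), clear of both. Next I push the latch forward.

```bash
python3 -m jog '[[[0,0,0],[-0.008,0,0],-1],[[0,0,0],[-0.008,0,0],-1],[[0,0,0],[-0.008,0,0],-1],[[0,0,0],[-0.008,0,0],-1],[[0,0,0],[-0.008,0,0.001],-1],[[0,0,0],[-0.008,0,0.002],-1],[[0,0,0],[-0.008,0,0.002],-1],[[0,0,0],[-0.003,0,0],-1],[[0,0,0],[0,0,0],-1]]' 40; python3 -c "
from h import *
go((-97,0,148))
a=r.grab_frame('scene')[150:300,280:430,::-1]
cv2.imwrite('pics/c2.png',cv2.resize(a,(400,400)))"
```

```text
clock: 4.1
eef_pos: [498.3, 89.7, 150.1]
tcp_rot: [-3.141, 0.001, 0.736]
contact_force: [0.7, -0.1, 0.0]
opening: 0.006
grasp_force: 0.0
now loc [-98.9   0.3 150.1] world [498.3  89.7 150.1] rpy [-3.141e+00  1.000e-03  7.360e-01] yaw-box -0.002 F [ 0.7 -0.1  0. ] open 0.01 clock 4.1
(-97, 0, 148) -> [0.0019 0.0003 0.0021]
```

View pics/c2.png

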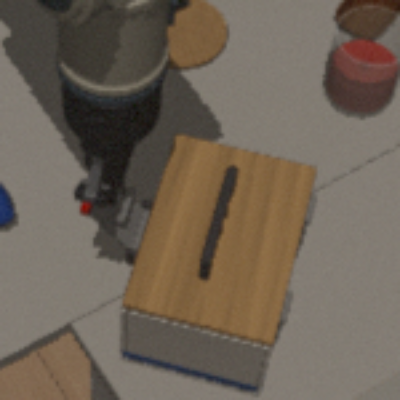

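The latch is swung well forward, with the red roll at (85,208) and its nose clear of the lid. I'll lift, turn 90° and half-open the jaws.

```bash
python3 -m jog '[[[0,0,0],[0.005,0,-0.04],-1],[[0,0,-0.143],[0,0,0],0.2],[[0,0,-0.143],[0,0,0],0.2],[[0,0,-0.143],[0,0,0],0.2],[[0,0,-0.143],[0,0,0],0.2],[[0,0,-0.143],[0,0,0],0.2],[[0,0,-0.143],[0,0,0],0.2],[[0,0,-0.143],[0,0,0],0.2],[[0,0,-0.143],[0,0,0],0.2],[[0,0,-0.143],[0,0,0],0.2],[[0,0,-0.143],[0,0,0],0.2],[[0,0,-0.143],[0,0,0],0.2]]' 40; python3 -c "
from h import *
go((-5,0,195),(-5,0,151))"
```

```text
clock: 5.35
eef_pos: [502.7, 93.6, 190.2]
tcp_rot: [-3.141, -0.0, 2.316]
contact_force: [-0.9, 0.3, -0.3]
opening: 0.598
grasp_force: 0.0
now loc [-93.1   0.3 190.2] world [502.7  93.6 190.2] rpy [-3.141 -0.     2.316] yaw-box 1.578 F [-0.9  0.3 -0.3] open 0.6 clock 5.35
(-5, 0, 195) -> [-0.0009  0.0881 -0.0048]
(-5, 0, 151) -> [-0.     0.     0.044]
```

```bash
python3 -m jog '[[[0,0,0],[0,0.03,-0.005],0.2],[[0,0,0],[0,0.03,0],0.2],[[0,0,0],[-0.001,0.028,0],0.2],[[0,0,0],[0,0,0.015],0.2],[[0,0,0],[0,0,0.015],0.2],[[0,0,0],[0,0,0.014],0.2],[[0,0,0],[0,0,0],-1],[[0,0,0],[0,0,0],-1],[[0,0,0],[0,0,0],-1],[[0,0,0],[0,0,0],-1],[[0,0,0],[0,0,0],-1]]' 40; python3 -c "
from h import *
go((-5,0,150))
a=r.grab_frame('scene')[150:300,280:430,::-1]
cv2.imwrite('pics/c3.png',cv2.resize(a,(400,400)))"
```

```text
clock: 6.45
eef_pos: [569.8, 152.9, 152.1]
tcp_rot: [3.137, 0.001, 2.309]
contact_force: [4.1, 5.2, -7.2]
opening: 0.1
grasp_force: 38.8
now loc [ -3.5  -1.  152.1] world [569.8 152.9 152.1] rpy [3.137e+00 1.000e-03 2.309e+00] yaw-box 1.571 F [ 4.1  5.2 -7.2] open 0.1 clock 6.45
(-5, 0, 150) -> [ 0.001  -0.0016  0.0021]
```

View pics/c3.png

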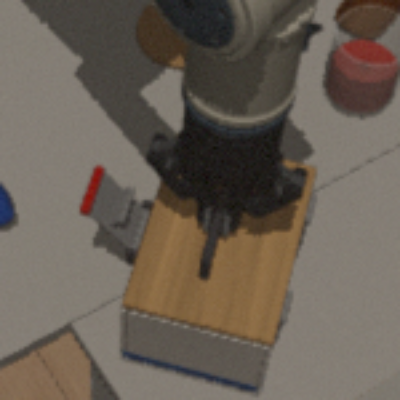

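The jaws hold the handle bar (opening 0.10), and the latch stays forward with its roll at (92,190). I'll swing the first half of the arc.

```bash
python3 -m jog '[[[0,0,0],[0,0.0024,-0.0034],-1],[[0,0,0],[0,0.0024,-0.0034],-1],[[0,0,0],[0,0.0054,-0.0063],-1],[[0,0,0],[0,0.006,-0.0057],-1],[[0,0,0],[0,0.0065,-0.0051],-1],[[0,0,0],[0,0.007,-0.0044],-1],[[0,0,0],[0,0,0],-1]]' 40; python3 -c "
from h import *
go((26.2,-1,179.8))"
```

```text
clock: 7.2
eef_pos: [589.8, 171.3, 180.5]
tcp_rot: [-3.139, -0.0, 2.31]
contact_force: [-4.0, -6.4, 0.8]
opening: 0.098
grasp_force: 39.6
now loc [ 23.7  -0.9 180.5] world [589.8 171.3 180.5] rpy [-3.139 -0.     2.31 ] yaw-box 1.572 F [-4.  -6.4  0.8] open 0.1 clock 7.2
(26.2, -1, 179.8) -> [-0.0002  0.0025  0.0007]
```

Forces are small and the grip holds. I'll continue to about 1.1 rad.

```bash
python3 -m jog '[[[0,0,0],[0,0.0074,-0.0037],-1],[[0,0,0],[0,0.0077,-0.0029],-1],[[0,0,0],[0,0.008,-0.0021],-1],[[0,0,0],[0,0.0082,-0.0013],-1],[[0,0,0],[0,0.0082,-0.0005],-1],[[0,0,0],[0,0.0083,0.0003],-1],[[0,0,0],[0,0,0],-1]]' 40; python3 -c "
from h import *
go((26.2,-1,179.8))
a=r.grab_frame('scene')[130:280,280:430,::-1];b=r.grab_frame('top')[170:270,240:340,::-1]
cv2.imwrite('pics/c4.png',np.hstack([cv2.resize(a,(400,400)),cv2.resize(b,(400,400))]))"
```

```text
clock: 7.9
eef_pos: [626.0, 204.3, 191.6]
tcp_rot: [3.142, 0.0, 2.31]
contact_force: [-2.6, -2.4, 4.8]
opening: 0.097
grasp_force: 40.8
now loc [ 72.7  -0.8 191.6] world [626.  204.3 191.6] rpy [3.142 0.    2.31 ] yaw-box 1.572 F [-2.6 -2.4  4.8] open 0.1 clock 7.9
(26.2, -1, 179.8) -> [-0.0001 -0.0465  0.0118]
```

View pics/c4.png

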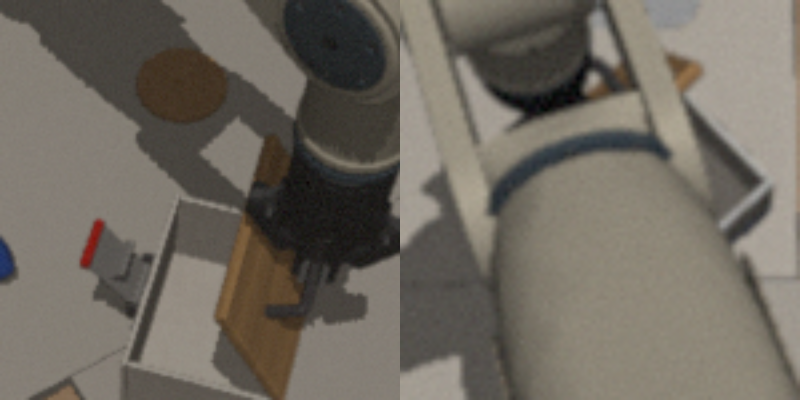

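The lid stands at about 1.1 rad, with its edge from (270,140) to (225,320). The bar is still gripped and the latch is forward. I'll release, lift and turn back.

```bash
python3 -m jog '[[[0,0,0],[0,0,0],-0.52],[[0,0,0],[0,0,0],-0.52],[[0,0,0],[0,0,-0.01],-0.52],[[0,0,0],[0,0,-0.02],-0.52],[[0,0,0],[0,0,-0.03],-0.52],[[0,0,0],[0,-0.01,-0.03],-0.52],[[0,0,0],[0,-0.05,-0.02],-1],[[0,0,0],[0,-0.045,0],-1]]' 40; python3 -c "
from h import *
go((-25,0,300))"
```

```text
clock: 8.8
eef_pos: [551.5, 136.0, 302.0]
tcp_rot: [3.137, 0.003, 2.311]
contact_force: [0.8, -0.2, 0.3]
opening: -0.003
grasp_force: 0.0
now loc [-28.4  -1.2 302. ] world [551.5 136.  302. ] rpy [3.137e+00 3.000e-03 2.311e+00] yaw-box 1.573 F [ 0.8 -0.2  0.3] open -0.0 clock 8.8
(-25, 0, 300) -> [0.0012 0.0034 0.002 ]
```

```bash
python3 -m jog '[[[0,0,0.143],[0,0,0],-1],[[0,0,0.143],[0,0,0],-1],[[0,0,0.143],[0,0,0],-1],[[0,0,0.143],[0,0,0],-1],[[0,0,0.143],[0,0,0],-1],[[0,0,0.143],[0,0,0],-1],[[0,0,0.143],[0,0,0],-1],[[0,0,0.143],[0,0,0],-1],[[0,0,0.143],[0,0,0],-1],[[0,0,0.143],[0,0,0],-1],[[0,0,0.143],[0,0,0],-1]]' 40; python3 -c "
from h import *
go((-30,0,290),(-30,0,218),(57,0,218))"
```

```text
clock: 9.9
eef_pos: [550.9, 136.0, 299.3]
tcp_rot: [3.141, -0.001, 0.731]
contact_force: [0.3, 0.5, 0.0]
opening: -0.001
grasp_force: 0.0
now loc [-28.8  -0.8 299.3] world [550.9 136.  299.3] rpy [ 3.141e+00 -1.000e-03  7.310e-01] yaw-box -0.007 F [0.3 0.5 0. ] open -0.0 clock 9.9
(-30, 0, 290) -> [-0.0012 -0.0008  0.0093]
(-30, 0, 218) -> [-0.0001 -0.      0.072 ]
(57, 0, 218) -> [ 0.087  -0.0006  0.0001]
```

```bash
python3 -m jog '[[[0,0,0],[0,0,0.04],-1],[[0,0,0],[0,0,0.04],-1],[[0,0,0],[0.025,0,0],-1],[[0,0,0],[0.015,0,0],-1],[[0,0,0],[0.012,0,0],-1],[[0,0,0],[0.012,0,0],-1],[[0,0,0],[0.012,0,0],-1],[[0,0,0],[0.011,0,0],-1],[[0,0,0],[0,0,0],-1]]' 40; python3 -c "
from h import *
go((58,0,218))
a=r.grab_frame('scene')[100:250,280:430,::-1]
cv2.imwrite('pics/c5.png',cv2.resize(a,(400,400)))"
```

```text
clock: 10.8
eef_pos: [616.5, 195.5, 218.6]
tcp_rot: [3.141, -0.002, 0.737]
contact_force: [0.4, 0.4, -1.2]
opening: -0.004
grasp_force: 0.0
now loc [ 59.8  -0.9 218.6] world [616.5 195.5 218.6] rpy [ 3.141e+00 -2.000e-03  7.370e-01] yaw-box -0.001 F [ 0.4  0.4 -1.2] open -0.0 clock 10.8
(58, 0, 218) -> [-0.0018 -0.0009  0.0006]
```

View pics/c5.png

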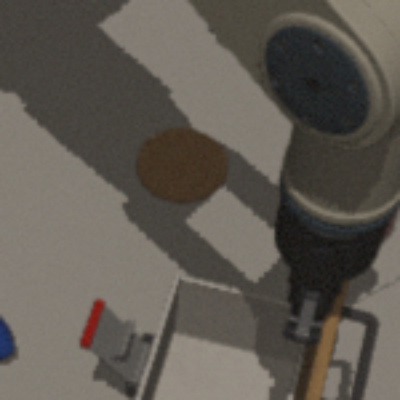

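The lid stands upright, seen edge-on at (325,345), with the handle behind it at (365,350). I'll back off and head for the lemon.

```bash
python3 -m jog '[[[0,0,0],[-0.04,0,0],1],[[0,0,0],[-0.04,0,-0.02],1],[[0,0,0],[-0.03,0,-0.02],1],[[0,0,0.138],[0,0,0],1],[[0,0,0.138],[0,0,0],1],[[0,0,0.138],[0,0,0],1],[[0,0,0.138],[0,0,0],1],[[0,0,0.138],[0,0,0],1],[[0,0,0.138],[0,0,0],1],[[0,0,0.138],[0,0,0],1],[[0,0,0.138],[0,0,0],1]]' 40; python3 -c "
from h import *
go((502,-93,258),(502,-93,75),box=False)"
```

```text
clock: 11.95
eef_pos: [533.7, 120.5, 258.4]
tcp_rot: [-3.141, -0.001, -0.373]
contact_force: [-0.3, -0.5, 0.1]
opening: 1.001
grasp_force: 0.0
now loc [-52.   -0.7 258.4] world [533.7 120.5 258.4] rpy [-3.141e+00 -1.000e-03 -3.730e-01] yaw-box -1.111 F [-0.3 -0.5  0.1] open 1.0 clock 11.95
(502, -93, 258) -> [0.0483 0.2103 0.0003]
(502, -93, 75) -> [-1.00e-04  2.00e-04  1.83e-01]
```

```bash
python3 -m jog '[[[0,0,0],[0.0097,0.042,0],1],[[0,0,0],[0.0097,0.042,0],1],[[0,0,0],[0.0097,0.042,0],1],[[0,0,0],[0.0097,0.042,0],1],[[0,0,0],[0.0097,0.042,0],1],[[0,0,0],[0,0,0.045],1],[[0,0,0],[0,0,0.045],1],[[0,0,0],[0,0,0.045],1],[[0,0,0],[0,0,0.03],1],[[0,0,0],[0,0,0],1]]' 40; python3 -c "
from h import *
go((502,-93,32),box=False)
a=r.grab_frame('scene')[220:340,170:330,::-1]
cv2.imwrite('pics/c6.png',cv2.resize(a,(640,480)))"
```

```text
clock: 12.95
eef_pos: [500.8, -92.5, 90.0]
tcp_rot: [3.141, 0.006, -0.368]
contact_force: [-0.1, -0.8, -0.0]
opening: 0.996
grasp_force: 0.0
now loc [-219.7 -136.2   90. ] world [500.8 -92.5  90. ] rpy [ 3.141  0.006 -0.368] yaw-box -1.106 F [-0.1 -0.8 -0. ] open 1.0 clock 12.95
(502, -93, 32) -> [ 0.0016 -0.      0.058 ]
```

View pics/c6.png

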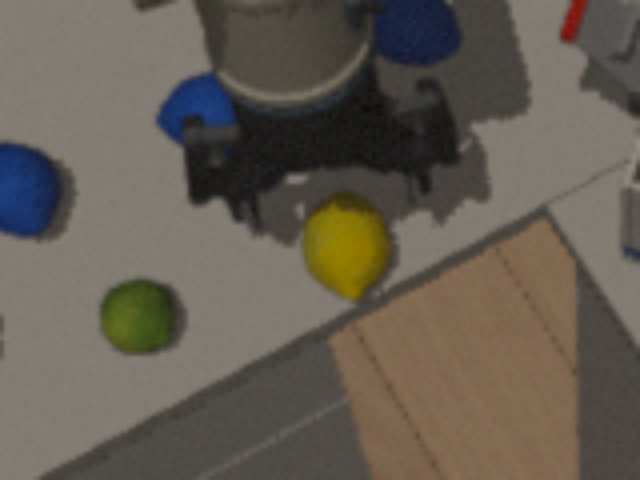

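The lemon sits at (347,248) between the open fingers at (245,210) and (425,180). The lime and the blue fruit are clear of them. I'll descend and grasp.

```bash
python3 -m jog '[[[0,0,0],[0.002,0,0.03],1],[[0,0,0],[0,0,0.018],1],[[0,0,0],[0,0,0.01],1],[[0,0,0],[0,0,0],1],[[0,0,0],[0,0,0],-1],[[0,0,0],[0,0,0],-1],[[0,0,0],[0,0,0],-1],[[0,0,0],[0,0,0],-1],[[0,0,0],[0,0,0],-1]]' 30; python3 -c "
from h import *
go((502,-93,200),box=False)"
```

```text
clock: 13.9
eef_pos: [506.3, -93.9, 36.9]
tcp_rot: [-3.141, -0.002, -0.367]
contact_force: [-2.4, -0.9, 12.1]
opening: 0.585
grasp_force: 29.1
now loc [-216.5 -140.9   36.9] world [506.3 -93.9  36.9] rpy [-3.141e+00 -2.000e-03 -3.670e-01] yaw-box -1.105 F [-2.4 -0.9 12.1] open 0.59 clock 13.9
(502, -93, 200) -> [-0.004   0.0007 -0.1631]
```

```bash
python3 -m jog '[[[0,0,0],[0,0,-0.02],-1],[[0,0,0],[0,0,-0.04],-1],[[0,0,0],[0,0,-0.045],-1],[[0,0,0],[0,0,-0.045],-1],[[0,0,0],[0,0,-0.045],-1],[[0,0,0],[0,0,-0.03],-1],[[0,0,0],[0,0,0],-1]]' 30; python3 -c "
from h import *
go(wor((-5,0,255)),box=False)
a=r.grab_frame('scene')[160:310,170:370,::-1]
cv2.imwrite('pics/c7.png',cv2.resize(a,(640,480)))"
```

```text
clock: 14.6
eef_pos: [507.7, -94.1, 265.7]
tcp_rot: [-3.14, -0.009, -0.367]
contact_force: [0.3, -0.1, -1.0]
opening: 0.585
grasp_force: 31.6
now loc [-215.7 -142.   265.7] world [507.7 -94.1 265.7] rpy [-3.14  -0.009 -0.367] yaw-box -1.105 F [ 0.3 -0.1 -1. ] open 0.59 clock 14.6
[568.00092172 152.63595187 255.        ] -> [-0.0324 -0.252   0.0108]
```

View pics/c7.png

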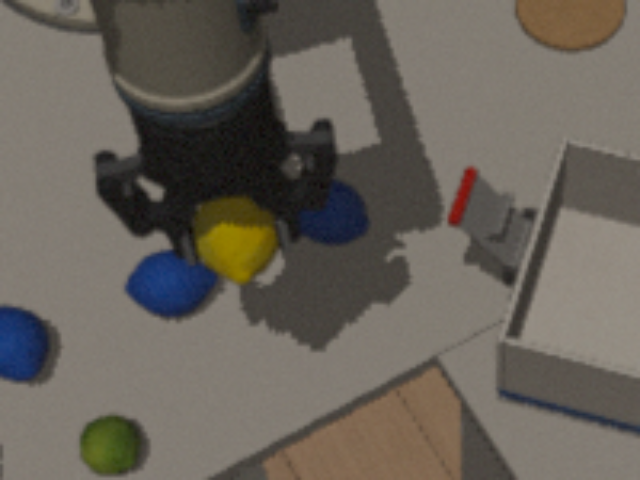

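The lemon is held between the pads at (238,235), and the lime, blue fruit and forward latch are undisturbed. That was my last picture, so I go on by numbers, carrying the lemon to above the box.

```bash
python3 -m jog '[[[0,0,0],[-0.007,-0.04,0],-1],[[0,0,0],[-0.007,-0.04,0],-1],[[0,0,0],[-0.007,-0.04,0],-1],[[0,0,0],[-0.007,-0.04,0],-1],[[0,0,0],[-0.006,-0.04,0],-1],[[0,0,0],[-0.005,-0.039,0],-1]]' 30;python3 -m jog '[[[0,0,-0.138],[0,0,0],-1],[[0,0,-0.138],[0,0,0],-1],[[0,0,-0.138],[0,0,0],-1],[[0,0,-0.138],[0,0,0],-1],[[0,0,-0.138],[0,0,0],-1],[[0,0,-0.138],[0,0,0],-1],[[0,0,-0.138],[0,0,0],-1],[[0,0,-0.138],[0,0,0],-1]]' 30; python3 -c "
from h import *
go((-5,0,265),(-5,0,46))"
```

```text
clock: 15.25
eef_pos: [554.0, 144.9, 258.9]
tcp_rot: [3.14, 0.002, -0.367]
contact_force: [1.0, -1.1, -1.4]
opening: 0.586
grasp_force: 31.6
clock: 16.05
eef_pos: [553.8, 143.1, 258.7]
tcp_rot: [-3.14, 0.002, 0.742]
contact_force: [-0.7, 0.2, -1.4]
opening: 0.587
grasp_force: 31.7
now loc [-21.9   2.5 258.7] world [553.8 143.1 258.7] rpy [-3.14e+00  2.00e-03  7.42e-01] yaw-box 0.004 F [-0.7  0.2 -1.4] open 0.59 clock 16.05
(-5, 0, 265) -> [ 0.0168  0.0026 -0.0063]
(-5, 0, 46) -> [0.0005 0.0003 0.219 ]
```

```bash
python3 -m jog '[[[0,0,0],[0.014,0.0026,0],-1],[[0,0,0],[0,0,0.045],-1],[[0,0,0],[0,0,0.045],-1],[[0,0,0],[0,0,0.045],-1],[[0,0,0],[0,0,0.04],-1],[[0,0,0],[0,0,0.02],-1],[[0,0,0],[0,0,0.008],-1],[[0,0,0],[0,0,0],-1]]' 30; python3 -c "
from h import *
go((-8,0,46))"
```

```text
clock: 16.85
eef_pos: [566.5, 150.9, 55.9]
tcp_rot: [-3.14, 0.002, 0.735]
contact_force: [-0.1, -0.0, -0.6]
opening: 0.587
grasp_force: 31.7
now loc [-7.3 -0.2 55.9] world [566.5 150.9  55.9] rpy [-3.14e+00  2.00e-03  7.35e-01] yaw-box -0.003 F [-0.1 -0.  -0.6] open 0.59 clock 16.85
(-8, 0, 46) -> [-0.0007 -0.0002  0.0099]
```

```bash
python3 -m jog '[[[0,0,0],[0,0,0.006],-1],[[0,0,0],[0,0,0.003],-1],[[0,0,0],[0,0,0],-1],[[0,0,0],[0,0,0],0.6],[[0,0,0],[0,0,0],0.6],[[0,0,0],[0,0,0],0.6],[[0,0,0],[0,0,-0.02],0.6],[[0,0,0],[0,0,-0.04],0.6]]' 30; python3 -c "
from h import *
go((-8,0,275),(110,0,275),(110,0,230))
f=r.grab_frame('scene');h=cv2.cvtColor(f[:,:,::-1].copy(),cv2.COLOR_BGR2HSV);m=cv2.inRange(h,(20,140,50),(32,255,255));k,l,s,c=cv2.connectedComponentsWithStats(m)
print([(s[i],c[i]) for i in range(1,k) if s[i,4]>30],proj('scene',wor((-8,0,30))))
cv2.imwrite('pics/c8.png',f[:,:,::-1])"
```

```text
clock: 17.65
eef_pos: [564.9, 150.3, 106.6]
tcp_rot: [-3.139, 0.005, 0.737]
contact_force: [0.6, -0.2, -0.2]
opening: 0.801
grasp_force: 0.0
now loc [ -8.9   0.4 106.6] world [564.9 150.3 106.6] rpy [-3.139  0.005  0.737] yaw-box -0.001 F [ 0.6 -0.2 -0.2] open 0.8 clock 17.65
(-8, 0, 275) -> [ 0.000e+00 -1.000e-04 -1.684e-01]
(110, 0, 275) -> [ 0.118  -0.0002 -0.0006]
(110, 0, 230) -> [0.0002 0.0001 0.045 ]
[(array([343, 245,  26,  19, 236], dtype=int32), array([356.36440678, 254.93220339]))] [[356.61821043 253.05754341]]
```

The yellow blob is at scene (356,255), against (357,253) expected for a lemon in the box. Now up and over behind the lid.

```bash
python3 -m jog '[[[0,0,0],[0,0,-0.04],0.6],[[0,0,0],[0,0,-0.045],0.6],[[0,0,0],[0,0,-0.045],-1],[[0,0,0],[0,0,-0.042],-1],[[0,0,0],[0,0,0],-1],[[0,0,0],[0.04,0,0],-1],[[0,0,0],[0.04,0,0],-1],[[0,0,0],[0.04,0,0],-1],[[0,0,0],[0,0,0.02],-1],[[0,0,0],[0,0,0.02],-1],[[0,0,0],[0,0,0],-1]]' 30; python3 -c "
from h import *
go((98,0,235))
import math
H=(66.5,100.5);rt=112;prev=None
for th in(1.5,1.4,1.3,1.2,1.1,1,.9,.8,.7,.6,.5,.4,.3,.2,.1,0):
    c,s=math.cos(th),math.sin(th)
    # tip: half-width 11; lowest/front contact: corner towards lid (-11) at tip
    x=H[0]-rt*c+12*s+11;z=H[1]+rt*s+12*c+25
    print(th,round(x,1),round(z,1), None if prev is None else (round((x-prev[0])/1000,4),round(-(z-prev[1])/1000,4)));prev=(x,z)
"
```

```text
clock: 18.8
eef_pos: [654.0, 231.1, 236.4]
tcp_rot: [-3.139, 0.005, 0.737]
contact_force: [-0.5, -0.9, -0.1]
opening: 0.003
grasp_force: 0.0
now loc [1.115e+02 2.000e-01 2.364e+02] world [654.  231.1 236.4] rpy [-3.139  0.005  0.737] yaw-box -0.001 F [-0.5 -0.9 -0.1] open 0.0 clock 18.8
(98, 0, 235) -> [-0.0135  0.0002  0.0015]
1.5 81.5 238.1 None
1.4 70.3 237.9 (-0.0113, 0.0002)
1.3 59.1 236.6 (-0.0112, 0.0013)
1.2 48.1 234.2 (-0.011, 0.0024)
1.1 37.4 230.8 (-0.0107, 0.0035)
1 27.1 226.2 (-0.0103, 0.0045)
0.9 17.3 220.7 (-0.0098, 0.0055)
0.8 8.1 214.2 (-0.0092, 0.0065)
0.7 -0.4 206.8 (-0.0085, 0.0074)
0.6 -8.2 198.6 (-0.0077, 0.0082)
0.5 -15.0 189.7 (-0.0069, 0.0089)
0.4 -21.0 180.2 (-0.0059, 0.0096)
0.3 -26.0 170.1 (-0.005, 0.0101)
0.2 -29.9 159.5 (-0.0039, 0.0106)
0.1 -32.7 148.6 (-0.0029, 0.0109)
0 -34.5 137.5 (-0.0018, 0.0111)
```

```bash
python3 -m jog '[[[0,0,0],[-0.02,0,0],-1],[[0,0,0],[-0.01,0,0],-1],[[0,0,0],[-0.0113,0,0],-1],[[0,0,0],[-0.0112,0,0.0005],-1],[[0,0,0],[-0.011,0,0.0024],-1],[[0,0,0],[-0.0107,0,0.0035],-1],[[0,0,0],[-0.0103,0,0.0045],-1],[[0,0,0],[-0.0098,0,0.0055],-1],[[0,0,0],[-0.0092,0,0.0065],-1],[[0,0,0],[0,0,0],-1]]' 30; python3 -c "
from h import *
go((8,0,214),(-34,0,160))"
```

```text
clock: 19.8
eef_pos: [577.2, 160.6, 215.9]
tcp_rot: [-3.14, 0.003, 0.736]
contact_force: [-0.3, -0.2, -0.6]
opening: 0.0
grasp_force: 0.0
now loc [  7.2  -0.3 215.9] world [577.2 160.6 215.9] rpy [-3.14e+00  3.00e-03  7.36e-01] yaw-box -0.002 F [-0.3 -0.2 -0.6] open 0.0 clock 19.8
(8, 0, 214) -> [ 0.0008 -0.0003  0.0019]
(-34, 0, 160) -> [-0.0418  0.0001  0.0541]
```

```bash
python3 -m jog '[[[0,0,0],[-0.0085,0,0.0085],-1],[[0,0,0],[-0.0077,0,0.0085],-1],[[0,0,0],[-0.0069,0,0.009],-1],[[0,0,0],[-0.0059,0,0.0096],-1],[[0,0,0],[-0.005,0,0.0101],-1],[[0,0,0],[-0.0039,0,0.0106],-1],[[0,0,0],[-0.0029,0,0.0109],-1],[[0,0,0],[-0.0018,0,0.008],-1],[[0,0,0],[0,0,0],-1]]' 30; python3 -c "
from h import *
go((-35,0,137))"
```

```text
clock: 20.7
eef_pos: [546.7, 133.2, 140.7]
tcp_rot: [-3.14, 0.002, 0.737]
contact_force: [-0.3, -0.5, 0.1]
opening: -0.0
grasp_force: 0.0
now loc [-3.390e+01 -1.000e-01  1.407e+02] world [546.7 133.2 140.7] rpy [-3.14e+00  2.00e-03  7.37e-01] yaw-box -0.001 F [-0.3 -0.5  0.1] open -0.0 clock 20.7
(-35, 0, 137) -> [-0.0011 -0.      0.0037]
```

Now press it home with slow steps.

```bash
python3 -m jog '[[[0,0,0],[0,0,0.002],-1],[[0,0,0],[0,0,0.002],-1],[[0,0,0],[0,0,0.001],-1],[[0,0,0],[0,0,0],-1]]' 30; python3 -m jog '[[[0,0,0],[0,0,0.001],-1],[[0,0,0],[0,0,0.001],-1],[[0,0,0],[0,0,0],-1],[[0,0,0],[0,0,0],-1]]' 30
```

```text
clock: 21.1
eef_pos: [547.5, 133.4, 137.5]
tcp_rot: [-3.142, 0.0, 0.737]
contact_force: [-2.1, -1.6, 3.0]
opening: -0.002
grasp_force: 1.7
clock: 21.5
eef_pos: [547.6, 133.4, 137.3]
tcp_rot: [3.141, -0.0, 0.737]
contact_force: [-8.6, -3.3, 23.6]
opening: -0.0
grasp_force: 11.6
```

The lid is home: height stalled at tip z = 112.3 with 24 N on it. Now I go over to the front of the latch.

```bash
python3 -m jog '[[[0,0,0],[0,0,-0.03],-1],[[0,0,0],[0,0,-0.04],-1],[[0,0,0],[-0.04,0,0],-1],[[0,0,0],[-0.04,0,0],-1],[[0,0,0],[-0.04,0,0],-1],[[0,0,0],[0,0,0.035],-1],[[0,0,0],[0,0,0.028],-1],[[0,0,0],[0,0,0],-1]]' 30; python3 -c "
from h import *
go((-145,0,142),(-88,0,142))
f=r.grab_frame('scene');h=cv2.cvtColor(f[:,:,::-1].copy(),cv2.COLOR_BGR2HSV);m=cv2.inRange(h,(0,150,80),(6,255,255));m[:,360:]=0;k,l,s,c=cv2.connectedComponentsWithStats(m)
print([(s[i],c[i]) for i in range(1,k) if s[i,4]>5])
for a in(.5,.6,.65,.75):print(a,proj('scene',wor((-71.5-66*np.sin(a),0,78+66*np.cos(a)))))
"
```

```text
clock: 22.3
eef_pos: [456.7, 52.4, 140.0]
tcp_rot: [-3.139, 0.004, 0.736]
contact_force: [0.3, -0.4, 0.0]
opening: 0.004
grasp_force: 0.0
now loc [-154.8    0.7  140. ] world [456.7  52.4 140. ] rpy [-3.139  0.004  0.736] yaw-box -0.002 F [ 0.3 -0.4  0. ] open 0.0 clock 22.3
(-145, 0, 142) -> [ 0.0098  0.0007 -0.002 ]
(-88, 0, 142) -> [ 0.057  -0.0001 -0.0002]
[(array([310, 212,   9,  18,  65], dtype=int32), array([314.10769231, 220.52307692]))]
0.5 [[319.43397115 220.66677289]]
0.6 [[317.06887189 220.86862805]]
0.65 [[315.94963645 221.03107457]]
0.75 [[313.85207625 221.47561369]]
```

```bash
python3 -m jog '[[[0,0,0],[0.02,0,0],-1],[[0,0,0],[0.01,0,0],-1],[[0,0,0],[0.008,0,0],-1],[[0,0,0],[0.008,0,0],-1],[[0,0,0],[0.008,0,0],-1],[[0,0,0],[0.006,0,0],-1],[[0,0,0],[0.004,0,0],-1],[[0,0,0],[0,0,0],-1]]' 30; python3 -m jog '[[[0,0,0],[0.001,0,0],-1],[[0,0,0],[0.001,0,0],-1],[[0,0,0],[0.001,0,0],-1],[[0,0,0],[0,0,0],-1]]' 30; python3 -c "
from h import *
go((-88,0,142))"
```

```text
clock: 23.15
eef_pos: [506.4, 96.0, 142.2]
tcp_rot: [3.142, -0.0, 0.737]
contact_force: [-0.6, -0.3, -0.2]
opening: 0.003
grasp_force: 0.0
clock: 23.55
eef_pos: [506.8, 96.6, 142.0]
tcp_rot: [-3.141, 0.004, 0.737]
contact_force: [-6.0, -7.4, 5.1]
opening: 0.001
grasp_force: 4.6
now loc [-88.   -0.3 142. ] world [506.8  96.6 142. ] rpy [-3.141  0.004  0.737] yaw-box -0.001 F [-6.  -7.4  5.1] open 0.0 clock 23.55
(-88, 0, 142) -> [-0.     -0.0003  0.    ]
```

```bash
python3 -m jog '[[[0,0,0],[0.001,0,0],-1],[[0,0,0],[0,0,0],-1],[[0,0,0],[0,0,0],-1]]' 30; python3 -m jog '[[[0,0,0],[-0.02,0,0],-1],[[0,0,0],[-0.04,0,0],-1],[[0,0,0],[-0.05,0,-0.03],-1],[[0,0,0],[-0.04,0,-0.04],-1],[[0,0,0],[0,0.04,-0.04],-1],[[0,0,0],[0,0.045,0],-1],[[0,0,0],[0,0.045,0],-1],[[0,0,0],[0,0.04,0],-1],[[0,0,0],[0,0,0],-1]]' 30; python3 -c "
from h import *
g=cv2.cvtColor
for n in('scene','top'):
    f=r.grab_frame(n);h=g(f,cv2.COLOR_RGB2HSV);o=g(cv2.imread(f'pics/{n}0.png'),cv2.COLOR_BGR2HSV)
    for nm,lo,hi in(('red',(0,180,110),(6,255,255)),('green',(33,120,50),(60,255,255)),('yellow',(22,150,90),(32,255,255))):
        for t,q in(('start',o),('now',h)):
            k,l,s,c=cv2.connectedComponentsWithStats(cv2.inRange(q,lo,hi));print(n,nm,t,[(s[i,4],c[i].round(1)) for i in range(1,k) if s[i,4]>25])
    d=cv2.absdiff(f[:,:,::-1].copy(),cv2.imread(f'pics/{n}0.png'))
    print([(nm,d[y-12:y+12,x-12:x+12].mean().round(1)) for nm,x,y in ((('box',362,235),('jar',417,172),('tum',480,200),('salt',152,305)) if n=='scene' else (('box',296,222),('jar',207,265),('tum',181,209),('salt',458,265)))])
"
```

```text
clock: 23.85
eef_pos: [506.9, 96.7, 142.0]
tcp_rot: [-3.141, 0.005, 0.737]
contact_force: [-8.5, -10.7, 7.6]
opening: 0.002
grasp_force: 6.5
clock: 24.75
eef_pos: [521.1, -120.3, 239.1]
tcp_rot: [3.138, -0.002, 0.734]
contact_force: [0.1, -0.1, 0.4]
opening: -0.003
grasp_force: 0.0
scene red start [(np.int32(45), array([331.9, 221.3]))]
scene red now [(np.int32(46), array([332.2, 221.6]))]
scene green start [(np.int32(242), array([203.7, 298.8]))]
scene green now [(np.int32(240), array([203.7, 298.9]))]
scene yellow start [(np.int32(393), array([255.9, 280.7]))]
scene yellow now []
[('box', np.float64(2.8)), ('jar', np.float64(3.0)), ('tum', np.float64(2.8)), ('salt', np.float64(4.2))]
top red start [(np.int32(39), array([312.8, 235.6]))]
top red now [(np.int32(37), array([312.3, 235.7]))]
top green start [(np.int32(130), array([422.5, 253.9]))]
top green now []
top yellow start [(np.int32(241), array([380.4, 246.3]))]
top yellow now []
[('box', np.float64(3.0)), ('jar', np.float64(3.2)), ('tum', np.float64(2.6)), ('salt', np.float64(3.6))]
```

```bash
python3 -c "
from rig import r
print(r.sign_off())"
```

```text
the job is handed in; nothing more can be done
None
```

I put the lemon in the keeper box, pressed the lid home (24 N) and swung the latch back up to its stop, handing in at about 25 s. The final camera images match the start for the box, latch, lime, salt shaker, candle jar and tumbler, though the lime could only be checked in the scene camera.

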